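# Hook a spring ruler on a box lid, draw it back and lock it

### The arm

A 6-joint arm with a two-finger parallel gripper is mounted at the origin on the work surface. World frame = base frame: x ahead of the robot, y to its left, z up, the work surface at z = 0. Lengths are in m, angles in degrees, forces in N, time in s.
With the tool pointing down it reaches from about 0.4 to 0.825 m from the base axis. Payload 7 kg.
Tool frame: the origin (TCP) lies at the very end of the fingers, on their centre line; the grasp point (between the pads) lies 19 mm behind it; z points along the fingers, y is the direction in which the jaws open and shut (so a half turn about z gives the same grasp; the last joint's range is limited). The gripper opens to 88 mm and grips with 3 to 60 N. Pads are 19 mm wide; open, the fingers measure 130 mm over their backs; the gripper's body (78 mm by 193 mm) begins 47 mm behind the grasp point.
Start: joints at [-47.894, 20.546, 0.682, 0, -70.136, -16.507], TCP at [0.292, -0.609, 0.227] pointing down, gripper open.
Joint ranges: [-176.03, 176.03], [-82.01, 121.73], [-58.28, 71.71], [-173.87, 95.51], [-174.79, -0.11], [-173.66, 173.66]. Speed limits (degrees/s): [136.94, 136.94, 172.46, 180, 180, 180].

### API

Orientations are given as [roll, pitch, yaw] about the fixed x, y, z axes, in that order (R = Rz(yaw) Ry(pitch) Rx(roll)).
In Python, from plant import telemetry, snapshot, calibration, workorder gives the robot as it stands. The module is installed in compiled form; this text tells all that it offers.
- The arm moves only by the tool step_arm, never from a script. Its argument "plan" is text: rows parted by semicolons, each of 7 numbers parted by spaces: the finger opening in cm, from 0 to 8.76, then the shift along the tool's x, y, z in cm, then the turn, a rotation vector about the tool's x, y, z in degrees. A call has 1 to 12 rows; each row shifts and turns the commanded pose from where the row before left it, along the tool's axes as they then stand; what a row does not reach is not made up. A row lasts 1/12 s, in which the tool goes at most 41.7 mm and 7.16 degrees, less where a joint would pass 70% of its speed; a pose out of reach is approached as far as the arm can. A call with a gripper value outside its range is refused whole. The fingers move at their own pace and stop on an object; the grip force is fixed at half the most. Time passes only in rows, so rows that do not move let the fingers close. It gives the time, the measured TCP pose, the force and the opening at its end, in the units of the state.
- telemetry.get_obs(): the state, without advancing time (a new reading comes with each control period).
- snapshot(name): name is "scene" or "top" or "wrist"; returns the picture (480x640x3 uint8, blue, green, red); there is no depth.
- calibration(name): a dict with "K" (3x3 intrinsics, pixels), "camera_from_world" (4x4, takes a point from world to camera coordinates). Camera axes: x right, y up, looking along -z (the intrinsics and any distortion apply to the point x, -y, -z); pixel columns grow to the right and rows downward; lengths in m; the calibration is good to about 2 mm. A picture is of the moment at which its call begins: read the wrist's pose just before it. calibration takes no time and is no camera call; for the wrist camera it gives the pose at the moment of the call.
- workorder.close_job(): hands the job in, once; it reports no verdict.
The state is a dict: "clock": time; "joint_pos": joint angles; "qvel": joint speeds; "tau": joint torques, N m; "tool_pos": TCP position; "orientation": TCP orientation; "force": force on the tool from outside, world axes, zero at the start; "moment": the same for the moment, N m; "opening": finger opening in m.
Only numpy, scipy, OpenCV 4.12 (cv2) and the standard library are available. Lean on these libraries where they do the work, as an engineer would, in place of code of your own. Each camera call takes 0.05 s, during which the arm holds its last target.

### The job

A buyer wants to know how far the red band on the wooden box lies from the lid's far edge. Take the yellow pull-out ruler from its little stack, hang its steel hook over the lid's far edge and draw the case straight back along the lid against its spring until the case's nose is over the red band; then press the case straight down, no harder than needed, until it has sunk fully onto its red sole and the blade is locked. Let go and leave the ruler lying there on the lid, hooked and locked; do not press hard on the box, and do not disturb the mug and the vase.

Things in the scene. Friction and masses are not known exactly. Their poses are not given: they have to be found in the camera images.
- ruler_center (a point): Centre of the pull-out ruler's case: a loose yellow block, black sides, 110 (x) x 40 (y) x 50 mm high, 0.28 kg in all; grip it across y. x points to the nose, where the blade comes out; z up. Case underside 25 mm below this point, red sole's underside 34 mm below (29 when locked). It starts level on the stand, nose overhanging.
- ruler_nose (a point): Middle of the lower edge of the case's nose face: 55 mm ahead of (along x) and 25 mm below ruler_center.
- ruler_hook (a point): Inner face (towards the case) of the steel hook at its lower tip; axes as ruler_center. The hook is a 3 mm thick, 18 mm wide plate hanging from the end of the white blade; its inner face is 3 mm ahead of the nose when the blade is in, its tip 9 mm below the sole's underside while unlocked (14 when locked).
- ruler_blade (a joint): How far the blade is out of the case, 0 to 0.092 m. A spring draws it in with 3 N at 0, rising to 5.7 N at 0.09. It comes out only if the hook is held and the case drawn back; unlocked, it snaps in again.
- ruler_sole (a joint): How far the case has sunk onto its red sole plate (102 x 38 x 4 mm under the case, 5 mm gap at the start): 0 unlocked, 0.005 m fully down at a hard stop. It starts to sink at about 8 N on the sole, up to 12 N with the hook rubbing down the edge (not under its own weight) and stays sunk for good. Only at the stop does a brake lock the blade, at the length it then has: press till it stops, a few newtons more.
- lid_edge (a point): Middle of the far top edge of the wooden box's flat lid; x points outwards over the edge (away from the robot, turned up to 0.5 rad), z up. Box fixed; lid 240 mm long (x), 120 mm wide (y), top 73 mm above the table. The lid's side face is 20 mm high; below it the box is 5 mm narrower all round.
- band: Red paper band across the lid, 14 mm wide along x, across the lid's whole width; flush. Its origin is its middle on the lid's top, its x axis that of lid_edge. It lies 48 to 78 mm back from the far edge.
- stand: The stack of two flat boxes on which the ruler starts, fixed, 94 x 75 mm, 38 mm high (origin at the middle of its underside).
- plates: Stack of plates, 144 mm across, 34 mm high, fixed; origin under its middle. It stands on the other side of the box from the stand.
- cup: Blue ceramic mug, 72 mm across, 75 mm high, loose; origin under its middle. Leave it alone.
- vase: Terracotta vase, 84 mm across, 130 mm high, loose; origin under its middle. Leave it alone.
There are look-alikes about, which are no part of the job. What is meant by the part that bears ruler_center is not orange, and is the larger of those in its own colour.

How it is judged:
By the outcome, as a careful person would: the job done as asked, in the order asked, and still so for the second after the job is handed in, with the robot touching nothing.
It also fails if it takes over 45 s, if anything falls off the work surface, if the arm or the gripper's body presses on something with over 40 N, if the wrist force passes 120 N, or if a joint passes its speed limit or range.

## Working session

There is one attempt and no reset: what is moved stays moved. The work goes in short steps, Python scripts to look and compute and a tool call to move; the robot and the scene stay as the last step left them, time stands still between calls to the robot, and variables do not carry over. Pictures are saved under pics/ and viewed, and the job is handed in when it is done.

Besides the shell and the picture viewer there is one more tool, called after "Emit:" as name(argument=value, ...) on one line, values as JSON. step_arm: Moves the arm, as the interface text tells. Its arguments: {"type":"object","properties":{"plan":{"type":"string"}},"required":["plan"]}

```bash
mkdir -p pics; python3 - <<'E'
from plant import telemetry, snapshot, calibration
import cv2
for n in("scene","top","wrist"):
    im=snapshot(n); cv2.imwrite(f"pics/{n}0.png",im)
    c=calibration(n); print(n,c)
print(telemetry.get_obs())
E
```

```text
scene {'K': array([[534.92188935,   0.        , 315.63471702],
       [  0.        , 534.92188935, 244.00226555],
       [  0.        ,   0.        ,   1.        ]]), 'camera_from_world': array([[-0.43761155,  0.89912045, -0.00886263,  0.22658324],
       [-0.75606303, -0.36261321,  0.54486729,  0.3417644 ],
       [ 0.48668761,  0.24514093,  0.83847546, -1.56046138],
       [ 0.        ,  0.        ,  0.        ,  1.        ]])}
top {'K': array([[586.45546171,   0.        , 309.07582231],
       [  0.        , 586.45546171, 248.40227666],
       [  0.        ,   0.        ,   1.        ]]), 'camera_from_world': array([[ 0.01008178, -0.99982357, -0.01584883, -0.00930727],
       [ 0.98211811,  0.00692094,  0.18813854, -0.52279509],
       [-0.18799566, -0.01746219,  0.98201462, -1.46914895],
       [ 0.        ,  0.        ,  0.        ,  1.        ]])}
wrist {'K': array([[353.44490915,   0.        , 322.66905907],
       [  0.        , 353.44490915, 244.84615579],
       [  0.        ,   0.        ,   1.        ]]), 'camera_from_world': array([[-0.43174819,  0.90199309,  0.00140256,
[... 155 characters left out ...]
 ,  0.        ,  0.        ,  1.        ]])}
{'clock': 0.15, 'joint_pos': array([-4.78907823e+01,  2.05812976e+01,  6.45484869e-01, -1.36504233e-02,
       -7.01341387e+01, -1.65072549e+01]), 'qvel': array([-0.10956529, -0.11082463,  0.14437853,  0.13176136,  0.00298742,
       -0.02752735]), 'tau': array([-2.14299311e-03, -5.83274102e+01,  2.93290222e+01,  7.00135902e+00,
        8.70489806e-03, -1.45042641e-04]), 'tool_pos': array([ 0.29149904, -0.60841329,  0.22584641]), 'orientation': array([ 1.79929285e+02, -7.57238253e-03, -1.54402679e+02]), 'force': array([ 0.12253289, -0.18441803, -0.78860041]), 'moment': array([-0.01699931, -0.04802632, -0.07330695]), 'opening': 0.08777918847211884}
```

View pics/scene0.png

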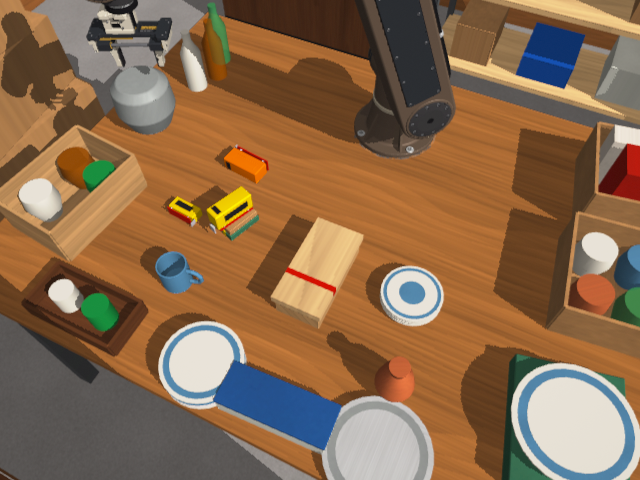

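View pics/top0.png

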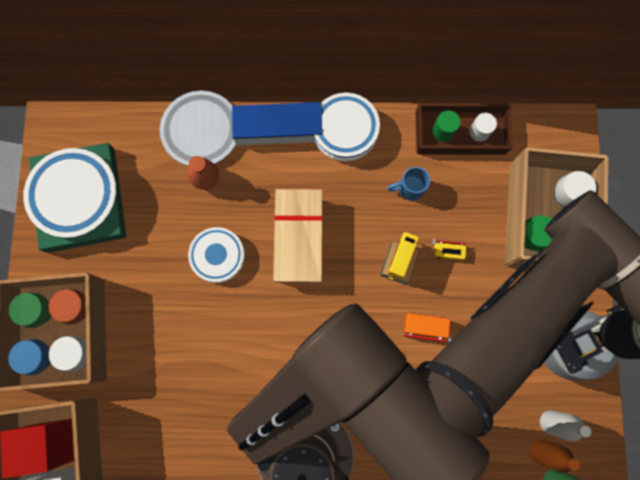

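View pics/wrist0.png

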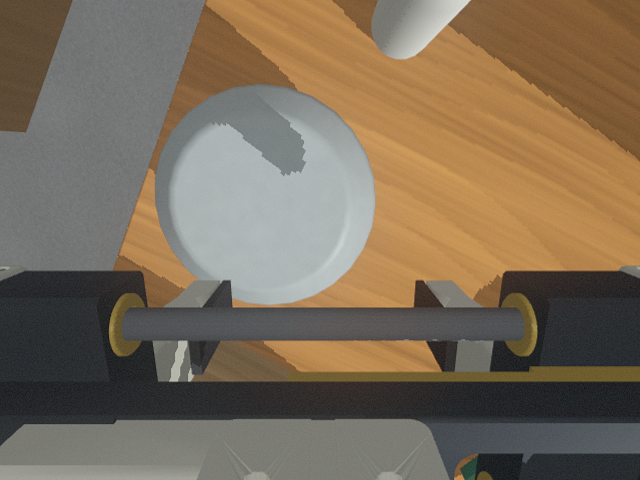

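Candidates for the ruler in the top picture: large yellow (404,256), small yellow (450,250) and orange (427,327). The large yellow one fits, being not orange and the larger of the two yellows. I'll enlarge it to confirm that and to find its nose.

```bash
python3 - <<'E'
import cv2,numpy as np
a=cv2.imread("pics/scene0.png")[180:250,160:280]; b=cv2.imread("pics/top0.png")[220:300,370:475]
a=cv2.resize(a,(780,455),interpolation=cv2.INTER_CUBIC);b=cv2.resize(b,(788,600),interpolation=cv2.INTER_CUBIC)
cv2.imwrite("pics/ca.png",a);cv2.imwrite("pics/cb.png",b)
c=cv2.imread("pics/scene0.png")[210:330,260:450];cv2.imwrite("pics/cc.png",cv2.resize(c,(760,480),interpolation=cv2.INTER_CUBIC))
c=cv2.imread("pics/top0.png")[180:290,260:335];cv2.imwrite("pics/cd.png",cv2.resize(c,(409,600),interpolation=cv2.INTER_CUBIC))
E
```

```text
(no output)
```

View pics/ca.png

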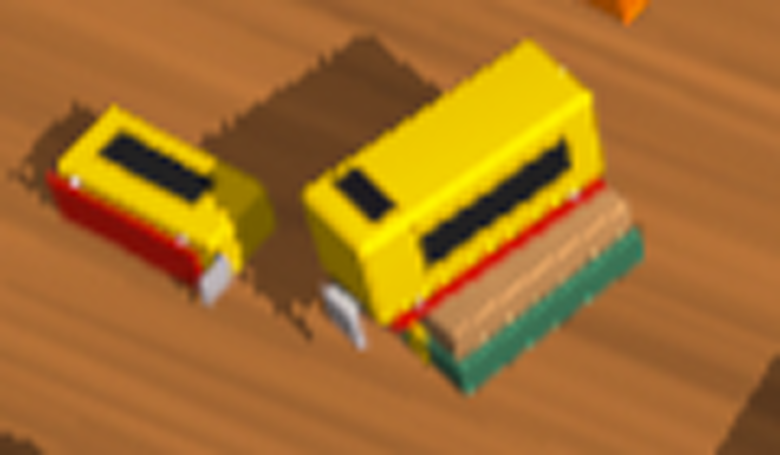

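View pics/cb.png

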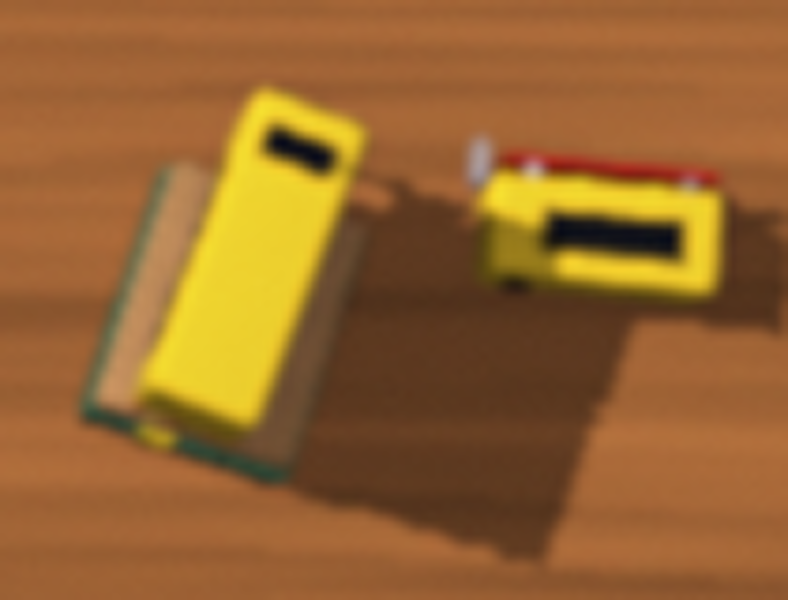

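View pics/cc.png

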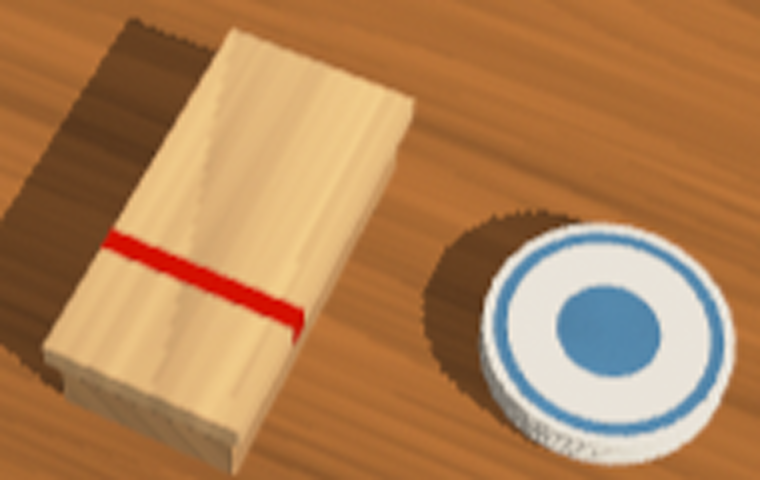

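View pics/cd.png

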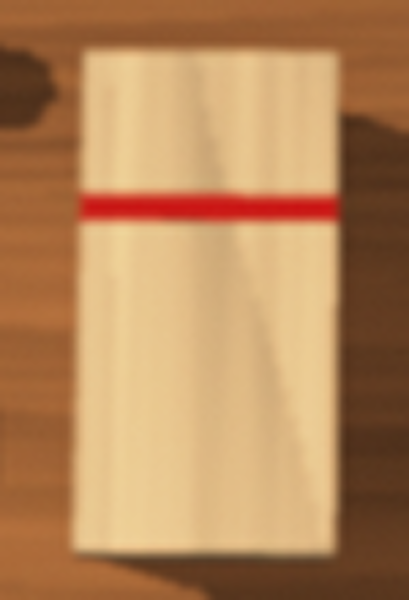

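```bash
cat > h.py <<'E'
import numpy as np
from plant import calibration
from scipy.optimize import least_squares
def proj(c,P):
    P=np.atleast_2d(P); q=(c["camera_from_world"]@np.c_[P,np.ones(len(P))].T)[:3]
    K=c["K"]; return np.c_[K[0,2]+K[0,0]*q[0]/-q[2], K[1,2]-K[1,1]*q[1]/-q[2]]
def ray(c,uv,z):
    K=c["K"];M=c["camera_from_world"];R=M[:3,:3];o=-R.T@M[:3,3]
    d=R.T@np.array([(uv[0]-K[0,2])/K[0,0],-(uv[1]-K[1,2])/K[1,1],-1.]); return o+d*(z-o[2])/d[2]
def fitrect(obs,L,W,z):
    # obs: list of (calib, uv(4x2) order far+y, far-y, near-y, near+y)
    loc=np.array([[L/2,W/2],[L/2,-W/2],[-L/2,-W/2],[-L/2,W/2]])
    def pts(p):
        c,s=np.cos(p[2]),np.sin(p[2]); return np.c_[loc@np.array([[c,s],[-s,c]])+p[:2],np.full(4,z+p[3])]
    f=lambda p: np.concatenate([ (proj(c,pts(p))-uv).ravel() for c,uv in obs])
    r=least_squares(f,[.6,0,0,0]); return r.x,r.fun.reshape(-1,2)
E
python3 - <<'E'
from h import *
S,T=calibration("scene"),calibration("top")
s=lambda a,k,o:np.array(a)/k+np.array(o)
r_t=s([(262,88),(368,130),(250,425),(140,392)],7.505,(370,220))
r_s=s([(365,248),(305,190),(530,40),(593,95)],6.5,(160,180))
b_t=s([(84,50),(340,50),(335,553),(75,550)],5.453,(260,180))
b_s=s([(237,437),(43,350),(233,30),(413,100)],4,(260,210))
np.set_printoptions(precision=4,suppress=True)
for o,L,W,z in(([ (T,r_t),(S,r_s)],.11,.04,.097),([(T,b_t),(S,b_s)],.24,.12,.073)):
    x,f=fitrect(o,L,W,z);print(x,np.degrees(x[2]));print(f.T)
    for a in o:
        x,f=fitrect([a],L,W,z); print('  single',x)
for c,uv in((T,s((210,208),5.453,(260,180))),(S,s((204,279),4,(260,210)))): print('band',ray(c,uv,.073))
for n,uv in(("cup",(414,183)),("vase",(203,178)),("plate",(216,255))): print(n,ray(T,uv,.04))
E
```

```text
[ 0.5002 -0.2422 -0.3808 -0.0035] -21.815767552725763
[[-1.0521 -0.2485 -0.0082 -0.4313 -0.8474 -1.5222  0.0166  0.3807]
 [ 0.0916  0.3647  1.2009 -0.4405  1.0719  0.0362 -1.0151 -0.1206]]
  single [ 0.5027 -0.2447 -0.3852 -0.0131]
  single [ 0.4714 -0.2661 -0.3831 -0.0508]
[ 0.5546  0.0248  0.0007 -0.0031] 0.03850170484021725
[[-0.2603 -1.1668 -0.7751 -0.5344 -0.3431 -0.7632 -0.9666 -0.4544]
 [ 0.3626  0.571  -0.1606  0.0465 -0.5505 -0.3194  0.1496  0.3477]]
  single [0.553  0.0226 0.0001 0.0073]
  single [0.5563 0.0272 0.0004 0.0007]
band [0.5975 0.0228 0.073 ]
band [0.5975 0.0279 0.073 ]
cup [ 0.7035 -0.2815  0.04  ]
vase [0.7145 0.2811 0.04  ]
plate [0.5055 0.2379 0.04  ]
```

The crop confirms it: the large yellow case on the green and brown stack, with its nose and hook toward +x (scene 214,227). The fits agree with the known sizes: ruler centre about (0.501, -0.243) at yaw -21.8°, box yaw about 0 with its far edge at x≈0.675, band at x≈0.5975, which is 77 mm back. Next I move above the ruler with the wrist camera on the nose side.

```bash
cat > mv.py <<'E'
import numpy as np,sys
from scipy.spatial.transform import Rotation as Ro
from plant import telemetry
def plan(goal,rpy,n,op=8.7,start=None):
    o=telemetry.get_obs(); p=np.array(o["tool_pos"]);R=Ro.from_euler("xyz",o["orientation"],degrees=True)
    if start is not None: p,R=np.array(start[0]),Ro.from_euler("xyz",start[1],degrees=True)
    G=Ro.from_euler("xyz",rpy,degrees=True); w=(R.inv()*G).as_rotvec(degrees=True)
    d=(np.array(goal)-p)/n*100; rows=[]
    for i in range(n):
        v=(R*Ro.from_rotvec(w*i/n,degrees=True)).inv().apply(d)
        rows.append("%.2f %.2f %.2f %.2f %.2f %.2f %.2f"%(op,*v,*(w/n)))
    for i in range(0,n,12): print("; ".join(rows[i:i+12])); print()
E
python3 - <<'E'
from mv import *
plan([.501,-.243,.22],[180,0,-21.8],19)
from plant import calibration
M=calibration("wrist")["camera_from_world"]; print(-M[:3,:3].T@M[:3,3])
E
```

```text
8.70 -1.83 1.26 0.03 0.00 0.00 -6.98; 8.70 -1.96 1.03 0.03 0.00 0.00 -6.98; 8.70 -2.07 0.78 0.03 0.00 0.00 -6.98; 8.70 -2.15 0.52 0.03 0.00 0.00 -6.98; 8.70 -2.20 0.26 0.03 0.00 0.00 -6.98; 8.70 -2.22 -0.01 0.03 0.00 0.00 -6.98; 8.70 -2.20 -0.28 0.03 0.00 0.00 -6.98; 8.70 -2.15 -0.55 0.03 0.00 0.00 -6.98; 8.70 -2.07 -0.80 0.03 0.00 0.00 -6.98; 8.70 -1.95 -1.05 0.03 0.00 0.00 -6.98; 8.70 -1.81 -1.28 0.03 0.00 0.00 -6.98; 8.70 -1.64 -1.49 0.03 0.00 0.00 -6.98

8.70 -1.45 -1.68 0.03 0.00 0.00 -6.98; 8.70 -1.23 -1.84 0.03 0.00 0.00 -6.98; 8.70 -1.00 -1.98 0.03 0.00 0.00 -6.98; 8.70 -0.75 -2.08 0.03 0.00 0.00 -6.98; 8.70 -0.50 -2.16 0.03 0.00 0.00 -6.98; 8.70 -0.23 -2.21 0.03 0.00 0.00 -6.98; 8.70 0.04 -2.22 0.03 0.00 0.00 -6.98

[ 0.22976854 -0.63898592  0.38372685]
```

Emit:
step_arm(plan="8.7 -1.83 1.26 0.03 0 0 -7; 8.7 -1.96 1.03 0.03 0 0 -7; 8.7 -2.07 0.78 0.03 0 0 -7; 8.7 -2.15 0.52 0.03 0 0 -7; 8.7 -2.2 0.26 0.03 0 0 -7; 8.7 -2.22 0 0.03 0 0 -7; 8.7 -2.2 -0.28 0.03 0 0 -7; 8.7 -2.15 -0.55 0.03 0 0 -7; 8.7 -2.07 -0.8 0.03 0 0 -7; 8.7 -1.95 -1.05 0.03 0 0 -7; 8.7 -1.81 -1.28 0.03 0 0 -7; 8.7 -1.64 -1.49 0.03 0 0 -7")

```text
clock: 1.15
tool_pos: [0.4236, -0.3765, 0.2228]
orientation: [180.0, 0.0, -70.1]
force: [0.2, -0.7, -0.8]
opening: 0.0869
```

Emit:
step_arm(plan="8.7 -1.45 -1.68 0.03 0 0 -7; 8.7 -1.23 -1.84 0.03 0 0 -7; 8.7 -1 -1.98 0.03 0 0 -7; 8.7 -0.75 -2.08 0.03 0 0 -7; 8.7 -0.5 -2.16 0.03 0 0 -7; 8.7 -0.23 -2.21 0.03 0 0 -7; 8.7 0.04 -2.22 0.03 0 0 -7; 8.7 0 0 0 0 0 0; 8.7 0 0 0 0 0 0")

```text
clock: 1.9
tool_pos: [0.5002, -0.2416, 0.2206]
orientation: [180.0, 0.0, -21.3]
force: [0.6, -0.5, -0.3]
opening: 0.0873
```

```bash
python3 - <<'E'
from plant import telemetry, snapshot, calibration
import cv2,pickle
print(telemetry.get_obs())
c=calibration("wrist");im=snapshot("wrist");cv2.imwrite("pics/w1.png",im);pickle.dump(c,open("w1.pkl","wb"))
E
```

```text
{'clock': 1.9, 'joint_pos': array([-5.58778994e+00,  9.57892108e+00, -1.50651188e+01, -7.56130510e-03,
       -6.53819696e+01,  7.42699259e+01]), 'qvel': array([-1.54981787, -0.13820587, -0.11202967,  0.11075663, -0.10439938,
       -1.30151686]), 'tau': array([  0.89076078, -42.03061938,  28.57276082,   6.63925275,
         0.13994951,   0.39906437]), 'tool_pos': array([ 0.50015264, -0.24160297,  0.2206364 ]), 'orientation': array([ 1.79999564e+02,  2.68987555e-02, -2.13210155e+01]), 'force': array([ 0.60095505, -0.52615062, -0.25354605]), 'moment': array([-0.09273394,  0.14124718,  0.04706357]), 'opening': 0.0873384341693721}
```

View pics/w1.png

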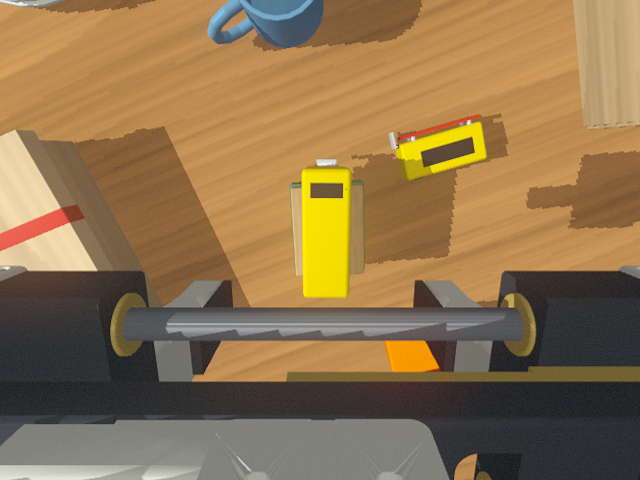

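```bash
python3 - <<'E'
from h import *; import pickle
np.set_printoptions(precision=4,suppress=True)
c=pickle.load(open("w1.pkl","rb"))
uv=np.array([(302,168),(350.5,168),(349.5,297.5),(303,297.5)])
for q in uv: print(ray(c,q,.097))
x,f=fitrect([(c,uv)],.11,.04,.097);print(x,np.degrees(x[2]),f.T)
print(proj(c,[.5,-.2416,.2206]))
E
```

```text
[ 0.5583 -0.2477  0.097 ]
[ 0.5445 -0.2829  0.097 ]
[ 0.4428 -0.2446  0.097 ]
[ 0.4573 -0.2074  0.097 ]
[ 0.4998 -0.2453 -0.3701 -0.0042] -21.20616567018341 [[-1.0239  1.0612 -0.2961  0.2549]
 [ 0.219   0.1004 -0.2236 -0.1279]]
[[321.4823 299.6416]]
```

The wrist view shows the ruler aligned with the tool (case columns 302-350, rows 168-297). Its centre is about 3.5 mm to tool +y. I descend to grasp height (TCP z≈0.053).

Emit:
step_arm(plan="8.7 0.1 0.35 3 0 0 0; 8.7 0 0 3 0 0 0; 8.7 0 0 3 0 0 0; 8.7 0 0 3 0 0 0; 8.7 0 0 2.5 0 0 0; 8.7 0 0 1.5 0 0 0; 8.7 0 0 0.75 0 0 0; 8.7 0 0 0 0 0 0; 8.7 0 0 0 0 0 0")

```text
clock: 2.7
tool_pos: [0.4995, -0.2468, 0.0538]
orientation: [180.0, -0.0, -21.5]
force: [-0.0, -0.5, 0.5]
opening: 0.0871
```

```bash
python3 - <<'E'
from plant import telemetry, snapshot, calibration
import cv2,pickle
o=telemetry.get_obs();print(o["tool_pos"],o["orientation"],o["force"],o["moment"])
c=calibration("wrist");im=snapshot("wrist");cv2.imwrite("pics/w2.png",im);pickle.dump(c,open("w2.pkl","wb"))
E
```

```text
[ 0.4995336  -0.24679418  0.05375354] [ 1.79984856e+02 -3.15341420e-03 -2.14628739e+01] [-0.03169224 -0.502376    0.46128949] [-0.09812966  0.08179818 -0.0173408 ]
```

View pics/w2.png

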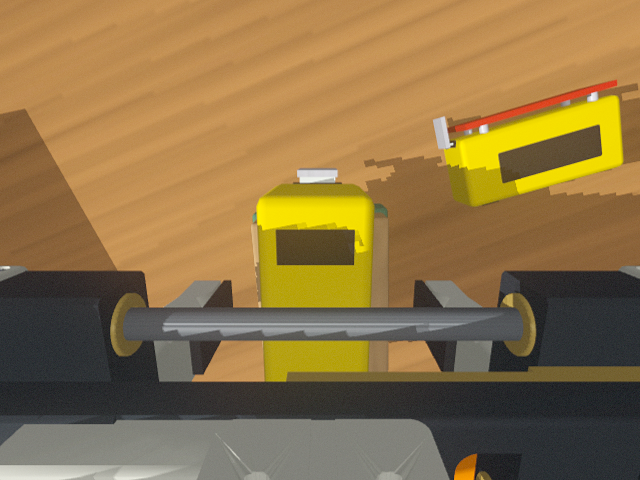

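Emit:
step_arm(plan="8.7 0 -0.22 0 0 0 0; 8.7 0 0 0 0 0 0; 0 0 0 0 0 0 0; 0 0 0 0 0 0 0; 0 0 0 0 0 0 0; 0 0 0 0 0 0 0; 0 0 0 0 0 0 0; 0 0 0 0 0 0 0; 0 0 0 0 0 0 0")

```text
clock: 3.5
tool_pos: [0.5002, -0.2442, 0.0533]
orientation: [180.0, 0.0, -21.4]
force: [0.5, -0.1, 0.4]
opening: 0.0459
```

Emit:
step_arm(plan="0 0 0 0 0 0 0; 0 0 0 0 0 0 0; 0 0 0 0 0 0 0; 0 0 0 0 0 0 0; 0 0 0 0 0 0 0")

```text
clock: 3.92
tool_pos: [0.5002, -0.2442, 0.0533]
orientation: [180.0, 0.0, -21.4]
force: [-1.0, -0.9, -0.1]
opening: 0.0401
```

Emit:
step_arm(plan="0 0 0 -1 0 0 0; 0 0 0 -3 0 0 0; 0 0 0 -3 0 0 0; 0 0 0 -3 0 0 0; 0 0 0 -2 0 0 0; 0 0 0 0 0 0 0; 0 0 0 0 0 0 0")

```text
clock: 4.5
tool_pos: [0.5007, -0.244, 0.1748]
orientation: [-179.9, -0.1, -21.4]
force: [0.3, 0.2, -3.2]
opening: 0.0396
```

```bash
python3 - <<'E'
from mv import *
plan([.637,.025,.173],[180,0,0],11,0)
E
```

```text
0.00 0.26 -2.73 0.02 -0.00 -0.01 -1.95; 0.00 0.35 -2.72 0.02 -0.00 -0.01 -1.95; 0.00 0.45 -2.71 0.02 -0.00 -0.01 -1.95; 0.00 0.54 -2.69 0.02 -0.00 -0.01 -1.95; 0.00 0.63 -2.67 0.02 -0.00 -0.01 -1.95; 0.00 0.72 -2.65 0.02 -0.00 -0.01 -1.95; 0.00 0.81 -2.62 0.02 -0.00 -0.01 -1.95; 0.00 0.90 -2.59 0.02 -0.00 -0.01 -1.95; 0.00 0.98 -2.56 0.02 -0.00 -0.01 -1.95; 0.00 1.07 -2.52 0.02 -0.00 -0.01 -1.95; 0.00 1.16 -2.49 0.02 -0.00 -0.01 -1.95
```

Lifted, with -3.2 N on the wrist, which matches 0.28 kg. I carry it over the lid.

Emit:
step_arm(plan="0 0.26 -2.73 0.02 0 0 -1.95; 0 0.35 -2.72 0.02 0 0 -1.95; 0 0.45 -2.71 0.02 0 0 -1.95; 0 0.54 -2.69 0.02 0 0 -1.95; 0 0.63 -2.67 0.02 0 0 -1.95; 0 0.72 -2.65 0.02 0 0 -1.95; 0 0.81 -2.62 0.02 0 0 -1.95; 0 0.9 -2.59 0.02 0 0 -1.95; 0 0.98 -2.56 0.02 0 0 -1.95; 0 1.07 -2.52 0.02 0 0 -1.95; 0 1.16 -2.49 0.02 0 0 -1.95; 0 0 0 0 0 0 0")

```text
clock: 5.5
tool_pos: [0.6376, 0.0288, 0.1688]
orientation: [180.0, 0.1, 0.3]
force: [0.5, 0.0, -2.1]
opening: 0.0401
```

Emit:
step_arm(plan="0 0 0 0 0 0 0; 0 0 0 0 0 0 0")

```text
clock: 5.67
tool_pos: [0.6355, 0.025, 0.1694]
orientation: [180.0, 0.2, 0.0]
force: [-0.1, 0.8, -2.3]
opening: 0.0399
```

```bash
cat > shot.py <<'E'
import sys,cv2,pickle
from plant import telemetry, snapshot, calibration
k=sys.argv[1]
o=telemetry.get_obs();print(o["clock"],o["tool_pos"],o["orientation"],o["force"],o["moment"],o["opening"]);c={}
for n in sys.argv[2:]:
    c[n]=calibration(n); cv2.imwrite(f"pics/{n}{k}.png",snapshot(n))
pickle.dump((o,c),open(f"c{k}.pkl","wb"))
E
python3 shot.py 3 wrist top scene
```

```text
5.6667 [0.63546233 0.02500395 0.16940084] [1.79962619e+02 1.86721040e-01 4.91867403e-02] [-0.08345466  0.77928755 -2.31101131] [-0.17106379  0.14589832  0.0529665 ] 0.039909601025838404
```

View pics/wrist3.png

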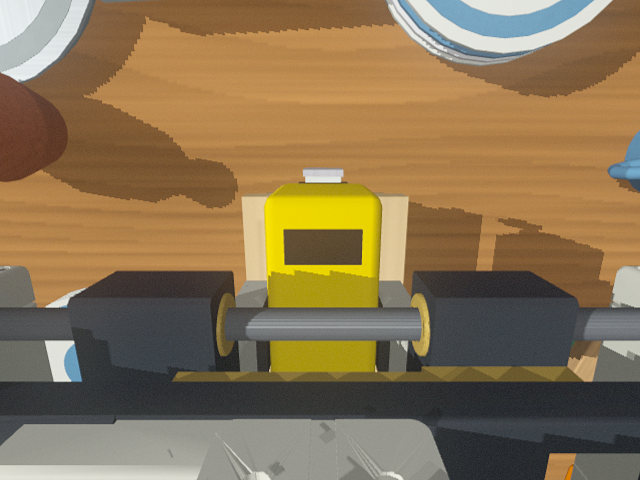

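View pics/scene3.png

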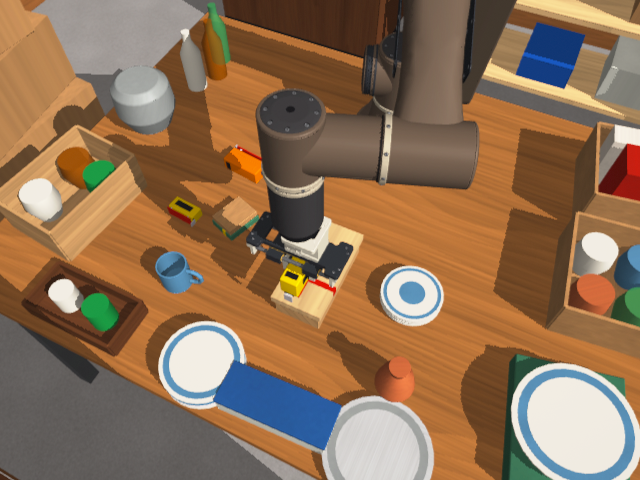

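View pics/top3.png

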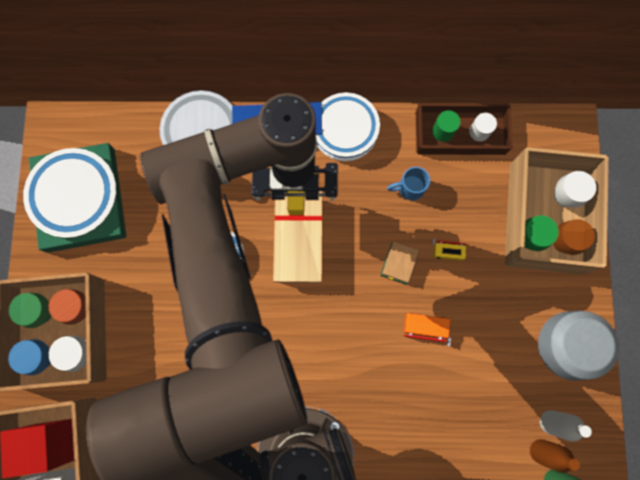

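```bash
python3 - <<'E'
import cv2
c=cv2.imread("pics/wrist3.png")[150:290,230:420];cv2.imwrite("pics/w3c.png",cv2.resize(c,(760,560),interpolation=cv2.INTER_CUBIC))
E
```

```text
(no output)
```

View pics/w3c.png

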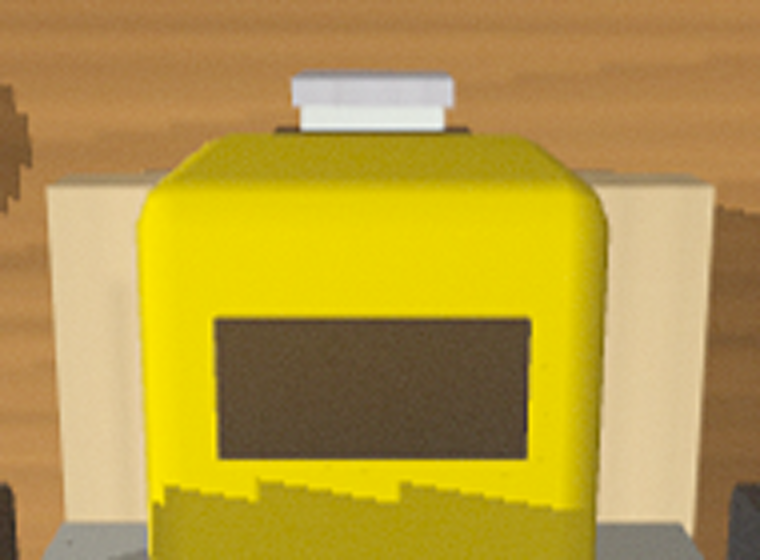

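```bash
python3 - <<'E'
from h import *; import pickle
np.set_printoptions(precision=4,suppress=True)
o,c=pickle.load(open("c3.pkl","rb"));w=c["wrist"]
P=o["tool_pos"]; zc=P[2]+.019
for q in ((241.75,196.5),(408.5,196.2)): print("lid",ray(w,q,.073))
for n,q,z in(("nose low",(323,182.5),zc-.025),("nose top",(323,196),zc+.025),("hook front-top",(323,168.2),zc-.02)): print(n,ray(w,q,z)-P)
for p,n in(([.055,0,-.006],"nose low"),([.058,0,-.024],"hook tip"),([.055,.02,.044],"top cornr"),([.055,-.02,.044],"top corner")): print(n,proj(w,P+np.array(p)))
# band via scene/top initial
T=calibration("top");S=calibration("scene")
import cv2
for nm,cc in(("top",T),("scene",S)):
    im=cv2.imread(f"pics/{nm}0.png").astype(int);
    m=(im[...,2]>150)&(im[...,1]<60)&(im[...,0]<60)
    if nm=="top": m[:, :270]=0;m[:,328:]=0;m[:200]=0;m[235:]=0
    else: m[:255]=0;m[300:]=0;m[:,:280]=0;m[:,338:]=0
    ys,xs=np.nonzero(m);print(nm,len(xs),xs.min(),xs.max())
    pts=np.array([ray(cc,q,.073) for q in zip(xs,ys)]);print("band mean",pts.mean(0),pts.min(0),pts.max(0))
    A=np.polyfit(pts[:,1],pts[:,0],1);print(A)
E
```

```text
lid [0.6725 0.0823 0.073 ]
lid [ 0.6728 -0.0373  0.073 ]
nose low [ 0.0549 -0.0008 -0.006 ]
nose top [ 0.055  -0.0008  0.044 ]
hook front-top [ 0.0615 -0.0008 -0.001 ]
nose low [[321.178  182.2691]]
hook tip [[321.3018 173.1178]]
top cornr [[258.3224 195.9357]]
top corner [[382.9122 196.0002]]
top 163 275 321
band mean [0.5986 0.0266 0.073 ] [ 0.5949 -0.0351  0.073 ] [0.6032 0.0834 0.073 ]
[0.0063 0.5985]
scene 246 285 335
band mean [0.5968 0.0266 0.073 ] [ 0.5911 -0.0361  0.073 ] [0.6055 0.0886 0.073 ]
[0.0032 0.5967]
```

The grip is true: nose 55 mm ahead of the TCP, as expected. The lid's edge is at x=0.6727 and its middle at y=0.0225, measured width 119.6 mm against 120. The hook's inner face is about 21 mm beyond the edge, so I lower to just above the lid.

Emit:
step_arm(plan="0 0 0.2 2.5 0 0 0; 0 0 0 2.5 0 0 0; 0 0 0 1.5 0 0 0; 0 0 0 0.8 0 0 0; 0 0 0 0.3 0 0 0; 0 0 0 0 0 0 0; 0 0 0 0 0 0 0")

```text
clock: 6.4
tool_pos: [0.6373, 0.0229, 0.0962]
orientation: [-180.0, -0.1, 0.0]
force: [-1.0, -0.0, -3.1]
opening: 0.0398
```

```bash
python3 shot.py 4 wrist scene;  python3 - <<'E'
import cv2
c=cv2.imread("pics/wrist4.png")[150:300,200:440];cv2.imwrite("pics/w4c.png",cv2.resize(c,(720,450),interpolation=cv2.INTER_CUBIC))
c=cv2.imread("pics/scene4.png")[220:340,240:400];cv2.imwrite("pics/s4c.png",cv2.resize(c,(800,600),interpolation=cv2.INTER_CUBIC))
E
```

```text
6.4 [0.63728622 0.02290875 0.09624057] [-1.79992367e+02 -8.43381487e-02  4.37431824e-02] [-0.96038254 -0.01247777 -3.11945804] [-0.11723827  0.14616432  0.00681312] 0.039801506161672454
```

View pics/w4c.png

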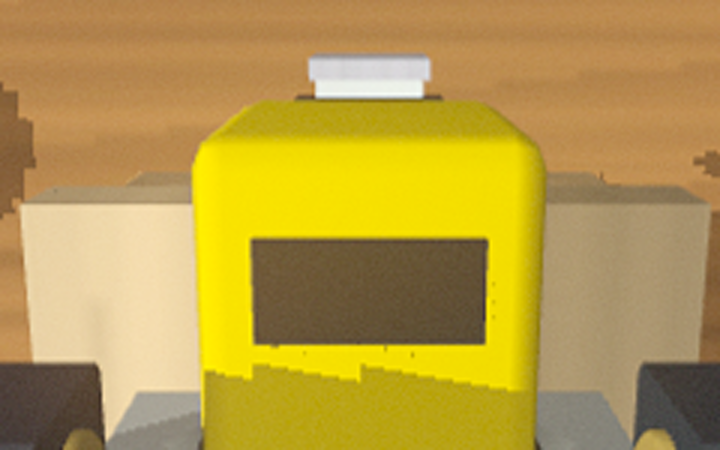

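View pics/s4c.png

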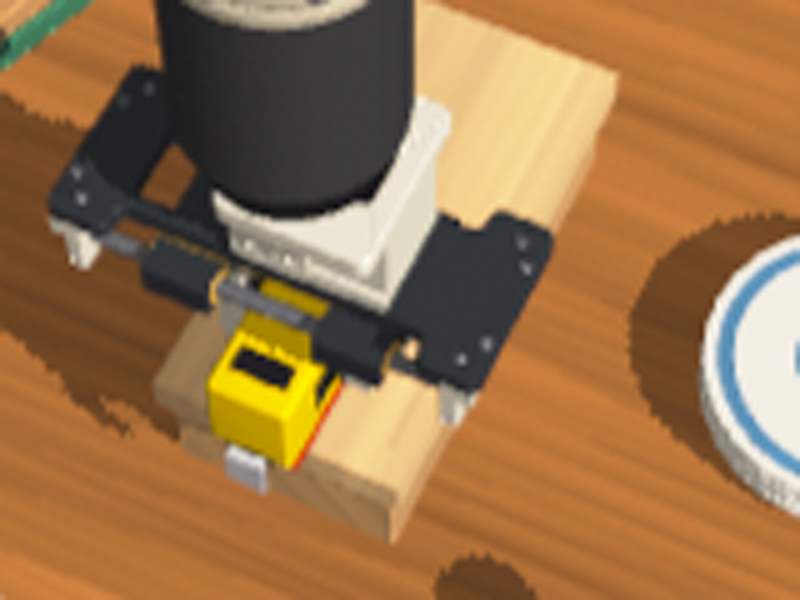

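Emit:
step_arm(plan="0 0 0 0.4 0 0 0; 0 0 0 0.25 0 0 0; 0 0 0 0 0 0 0; 0 0 0 0 0 0 0")

```text
clock: 6.83
tool_pos: [0.6365, 0.0231, 0.0886]
orientation: [180.0, 0.0, 0.1]
force: [0.1, 0.4, -3.0]
opening: 0.04
```

```bash
python3 - <<'E'
from h import *; import pickle
np.set_printoptions(precision=4,suppress=True)
o,c=pickle.load(open("c4.pkl","rb"));w=c["wrist"]
for q in ((207.3,218),(436,217.7)): print("lid",ray(w,q,.073))
from plant import telemetry as t; o=t.get_obs(); print(o["tool_pos"],o["force"],o["moment"],o["orientation"])
E
```

```text
lid [0.6725 0.0822 0.073 ]
lid [ 0.6727 -0.0366  0.073 ]
[0.6365 0.0231 0.0886] [ 0.082   0.4354 -2.9625] [-0.1037  0.17   -0.0272] [179.9957   0.0117   0.0549]
```

Emit:
step_arm(plan="0 0 0 -0.05 0 0 0; 0 -0.5 0 0 0 0 0; 0 -0.8 0 0 0 0 0; 0 -0.6 0 0 0 0 0; 0 -0.5 0 0 0 0 0; 0 -0.4 0 0 0 0 0; 0 -0.3 0 0 0 0 0; 0 0 0 0 0 0 0; 0 0 0 0 0 0 0")

```text
clock: 7.58
tool_pos: [0.6061, 0.0232, 0.0895]
orientation: [-180.0, -0.1, 0.1]
force: [4.0, -1.1, -3.3]
opening: 0.04
```

```bash
python3 shot.py 5 wrist scene;  python3 - <<'E'
import cv2
c=cv2.imread("pics/wrist5.png")[150:300,200:440];cv2.imwrite("pics/w5c.png",cv2.resize(c,(720,450),interpolation=cv2.INTER_CUBIC))
E
```

```text
7.5833 [0.60606719 0.02320056 0.08954025] [-1.79988886e+02 -6.60045956e-02  6.71589865e-02] [ 3.95918954 -1.13180092 -3.34695312] [-0.22263901 -1.10229922 -0.062851  ] 0.03999498692543097
```

View pics/w5c.png

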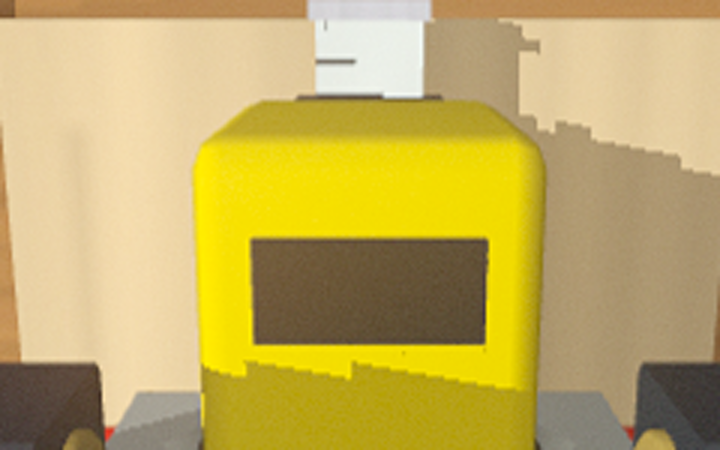

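Hooked: the white blade is showing and the wrist reads +4 N. I keep drawing back.

Emit:
step_arm(plan="0 -0.5 0 0 0 0 0; 0 -0.7 0 0 0 0 0; 0 -0.8 0 0 0 0 0; 0 -0.8 0 0 0 0 0; 0 -0.8 0 0 0 0 0; 0 -0.8 0 0 0 0 0; 0 -0.7 0 0 0 0 0; 0 -0.5 0 0 0 0 0; 0 -0.3 0 0 0 0 0; 0 0 0 0 0 0 0; 0 0 0 0 0 0 0")

```text
clock: 8.6
tool_pos: [0.5469, 0.0231, 0.0894]
orientation: [-180.0, -0.0, 0.1]
force: [4.1, 1.1, -2.8]
opening: 0.0398
```

```bash
python3 shot.py 6 wrist scene;  python3 - <<'E'
import cv2
c=cv2.imread("pics/scene6.png")[220:340,240:400];cv2.imwrite("pics/s6c.png",cv2.resize(c,(800,600),interpolation=cv2.INTER_CUBIC))
E
```

```text
8.6 [0.54685153 0.02310995 0.0893829 ] [-1.79995012e+02 -3.44741616e-02  6.85167364e-02] [ 4.10503801  1.1415053  -2.82727594] [ 0.08220162 -1.851604    0.04093271] 0.03981885026673762
```

View pics/wrist6.png

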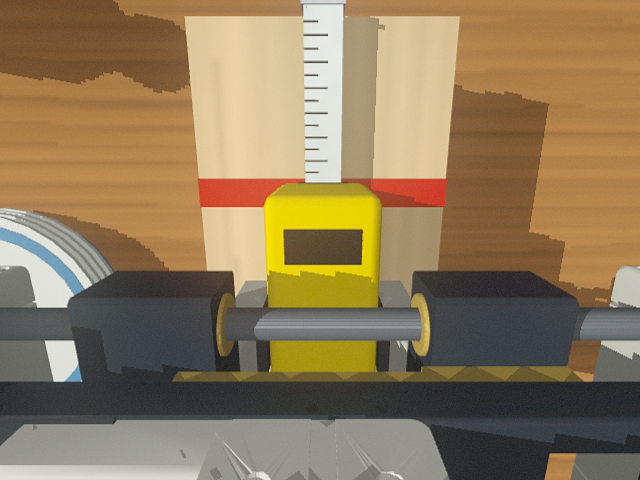

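View pics/s6c.png

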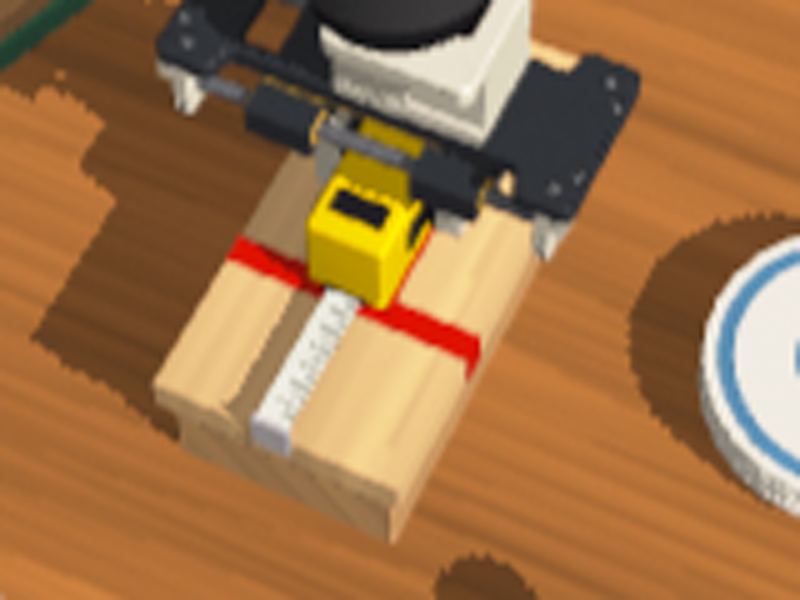

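```bash
python3 - <<'E'
from h import *; import pickle,cv2
np.set_printoptions(precision=4,suppress=True)
o,c=pickle.load(open("c6.pkl","rb"));w=c["wrist"]
im=cv2.imread("pics/wrist6.png").astype(int)
m=(im[...,2]>140)&(im[...,1]<70)&(im[...,0]<70); m[:170]=0;m[215:]=0;m[:,:190]=0;m[:,460:]=0
for a,b in((205,255),(395,440)):
    ys,xs=np.nonzero(m[:,a:b]); lo=[np.nonzero(m[:,k])[0] for k in range(a,b)]
    t=np.mean([l.min() for l in lo if len(l)]);bt=np.mean([l.max()+1 for l in lo if len(l)]);u=(a+b)/2
    print(t,bt,ray(w,(u,t-.5),.073),ray(w,(u,bt-.5),.073))
print("lid edge",ray(w,(250,15.5),.073),ray(w,(420,15.5),.073))
print("nose",o["tool_pos"][0]+.055, proj(w,o["tool_pos"]+np.array([.055,0,-.006])))
E
```

```text
199.14634146341464 207.0 [0.593  0.0681 0.073 ] [0.5891 0.0684 0.073 ]
180.75555555555556 207.0 [ 0.602  -0.0237  0.073 ] [ 0.5892 -0.0246  0.073 ]
lid edge [0.6727 0.0542 0.073 ] [ 0.6728 -0.0199  0.073 ]
nose 0.6018515309125013 [[321.2198 182.267 ]]
```

The band spans x 0.589-0.603 with its middle at 0.596. The nose is at 0.602, over the band's far side, so I draw back 6 mm more to its middle.

Emit:
step_arm(plan="0 -0.3 0 0 0 0 0; 0 -0.25 0 0 0 0 0; 0 0 0 0 0 0 0; 0 0 0 0 0 0 0")

```text
clock: 9.03
tool_pos: [0.5417, 0.0231, 0.0893]
orientation: [-180.0, -0.0, 0.1]
force: [5.5, 0.6, -2.1]
opening: 0.0399
```

Emit:
step_arm(plan="0 0 0 0.1 0 0 0; 0 0 0 0.1 0 0 0; 0 0 0 0 0 0 0")

```text
clock: 9.28
tool_pos: [0.5421, 0.0231, 0.0879]
orientation: [-180.0, -0.1, 0.1]
force: [4.4, 0.7, 2.7]
opening: 0.0396
```

Emit:
step_arm(plan="0 0 0 0.1 0 0 0; 0 0 0 0.05 0 0 0; 0 0 0 0 0 0 0")

```text
clock: 9.53
tool_pos: [0.5421, 0.0231, 0.0867]
orientation: [-180.0, -0.1, 0.1]
force: [2.6, 0.8, 6.8]
opening: 0.0396
```

Emit:
step_arm(plan="0 0 0 0.1 0 0 0; 0 0 0 0.05 0 0 0; 0 0 0 0 0 0 0")

```text
clock: 9.78
tool_pos: [0.5421, 0.0231, 0.0852]
orientation: [-180.0, -0.1, 0.1]
force: [2.4, 0.7, 7.6]
opening: 0.04
```

Emit:
step_arm(plan="0 0 0 0.1 0 0 0; 0 0 0 0.05 0 0 0; 0 0 0 0 0 0 0")

```text
clock: 10.03
tool_pos: [0.5422, 0.0231, 0.0838]
orientation: [-180.0, -0.1, 0.1]
force: [3.7, 0.5, 7.3]
opening: 0.0398
```

Emit:
step_arm(plan="0 0 0 0.05 0 0 0; 0 0 0 0 0 0 0")

```text
clock: 10.2
tool_pos: [0.5422, 0.0231, 0.0833]
orientation: [-180.0, -0.1, 0.1]
force: [3.0, -0.2, 7.2]
opening: 0.0396
```

Emit:
step_arm(plan="0 0 0 0.05 0 0 0; 0 0 0 0 0 0 0")

```text
clock: 10.37
tool_pos: [0.5422, 0.0231, 0.083]
orientation: [-180.0, -0.1, 0.1]
force: [1.6, 0.6, 9.4]
opening: 0.0398
```

Emit:
step_arm(plan="0 0 0 0.03 0 0 0; 0 0 0 0 0 0 0")

```text
clock: 10.53
tool_pos: [0.5422, 0.0231, 0.083]
orientation: [-180.0, -0.1, 0.1]
force: [0.4, 1.8, 11.8]
opening: 0.0401
```

z has stalled at 0.083, exactly where the stop was expected, and the force is rising. One small step more, then I look.

Emit:
step_arm(plan="0 0 0 0.02 0 0 0; 0 0 0 0 0 0 0; 0 0 0 0 0 0 0")

```text
clock: 10.78
tool_pos: [0.5422, 0.0231, 0.0829]
orientation: [-180.0, -0.1, 0.1]
force: [-0.2, 0.8, 14.5]
opening: 0.0398
```

```bash
python3 shot.py 7 wrist scene;  python3 - <<'E'
import cv2
c=cv2.imread("pics/scene7.png")[220:340,240:400];cv2.imwrite("pics/s7c.png",cv2.resize(c,(800,600),interpolation=cv2.INTER_CUBIC))
E
```

```text
10.7833 [0.54216361 0.02310904 0.08293153] [-1.79992455e+02 -1.23608602e-01  8.59411448e-02] [-0.1709489   0.76327742 14.4792771 ] [ 0.33088617 -0.1473739  -0.00886335] 0.03975468843770356
```

View pics/wrist7.png

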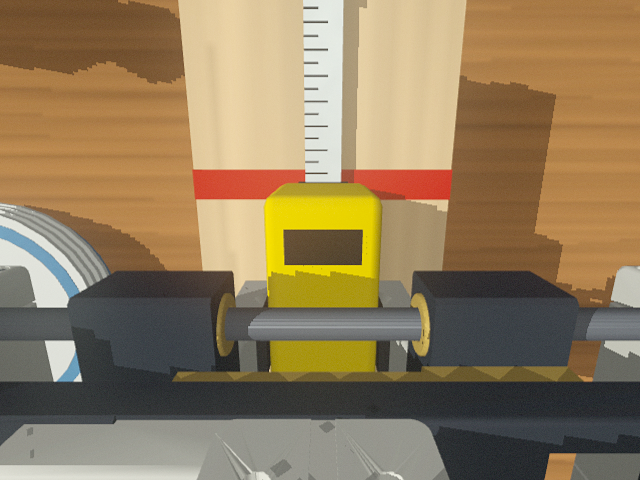

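View pics/s7c.png

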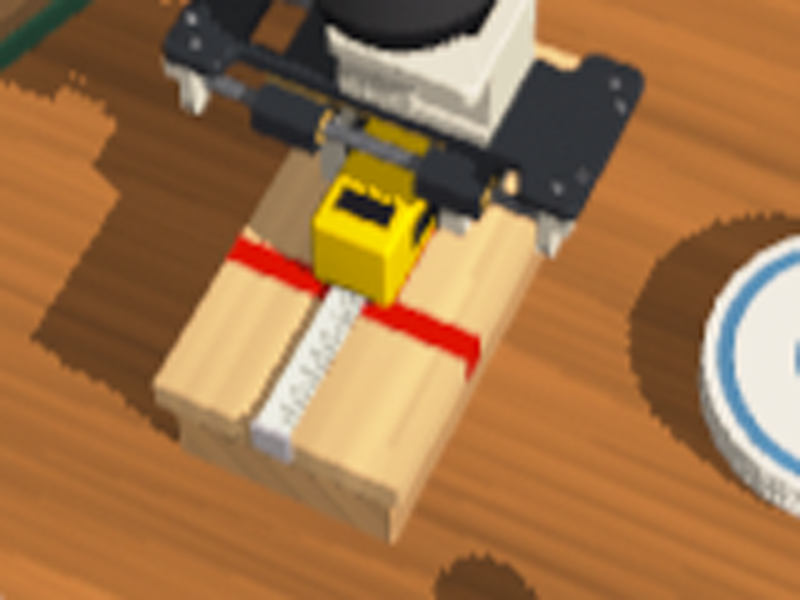

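Emit:
step_arm(plan="0 0 0 -0.07 0 0 0; 0 0 0 -0.06 0 0 0; 0 0 0 0 0 0 0; 0 0 0 0 0 0 0")

```text
clock: 11.22
tool_pos: [0.5421, 0.0231, 0.083]
orientation: [-180.0, -0.1, 0.1]
force: [5.3, -0.1, 2.3]
opening: 0.04
```

Emit:
step_arm(plan="0 0.03 0 -0.01 0 0 0; 0 0 0 0 0 0 0; 0 0 0 0 0 0 0")

```text
clock: 11.47
tool_pos: [0.5421, 0.0231, 0.0829]
orientation: [-180.0, -0.1, 0.1]
force: [5.0, 0.4, 3.3]
opening: 0.0399
```

Emit:
step_arm(plan="0 0.04 0 -0.02 0 0 0; 0 0 0 0 0 0 0; 0 0 0 0 0 0 0")

```text
clock: 11.72
tool_pos: [0.5422, 0.0231, 0.083]
orientation: [-180.0, -0.0, 0.1]
force: [5.5, 1.1, 3.9]
opening: 0.0396
```

Emit:
step_arm(plan="0 0.1 0 -0.04 0 0 0; 0 0 0 0 0 0 0; 0 0 0 0 0 0 0")

```text
clock: 11.97
tool_pos: [0.5423, 0.0229, 0.083]
orientation: [180.0, 0.1, 0.0]
force: [2.8, 2.1, 3.6]
opening: 0.0401
```

The force falls while the position holds, so the blade is locked. I release and retreat.

Emit:
step_arm(plan="4.3 0 0 -0.03 0 0 0; 5 0 0 0 0 0 0; 6 0 0 0 0 0 0; 7 0 0 0 0 0 0; 8 0 0 0 0 0 0; 8.7 0 0 0 0 0 0; 8.7 0 0 0 0 0 0; 8.7 0 0 0 0 0 0; 8.7 0 0 0 0 0 0")

```text
clock: 12.72
tool_pos: [0.5428, 0.0229, 0.0835]
orientation: [180.0, 0.0, 0.0]
force: [0.1, 0.2, 0.6]
opening: 0.0856
```

```bash
python3 shot.py 8 wrist
```

```text
12.7167 [0.54275157 0.02293551 0.08345044] [1.79999162e+02 5.52098301e-03 4.60960474e-02] [0.07027102 0.24800997 0.55349922] [-0.09154686  0.14450769  0.01693904] 0.0856071054526043
```

View pics/wrist8.png

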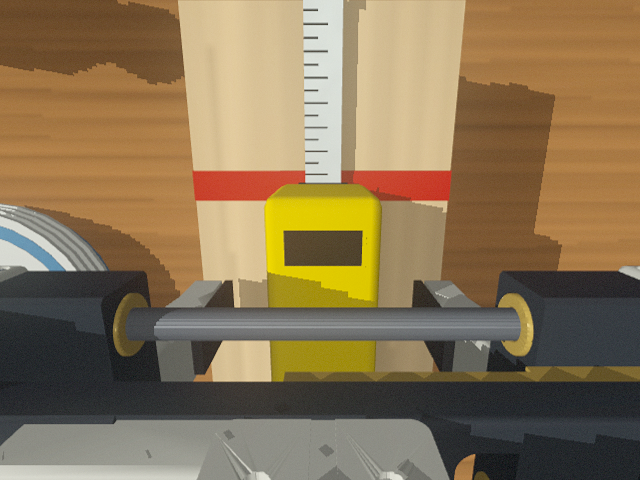

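The fingers are clear and the case stayed put with the blade out and its nose at row 183, over the band. I go up for a last look.

Emit:
step_arm(plan="8.7 0 0 -1 0 0 0; 8.7 0 0 -2.5 0 0 0; 8.7 0 0 -3 0 0 0; 8.7 0 0 -3 0 0 0; 8.7 0 0 -3 0 0 0; 8.7 -1 0 -2 0 0 0; 8.7 -3 0 0 0 0 0; 8.7 -3 0 0 0 0 0; 8.7 -2 0 0 0 0 0; 8.7 0 0 0 0 0 0; 8.7 0 0 0 0 0 0")

```text
clock: 13.68
tool_pos: [0.4523, 0.0229, 0.2299]
orientation: [-179.9, -0.1, 0.1]
force: [0.1, 0.1, -0.1]
opening: 0.0869
```

```bash
python3 shot.py 9 wrist scene; python3 - <<'E'
import cv2
c=cv2.imread("pics/scene9.png")[200:420,140:430];cv2.imwrite("pics/s9c.png",cv2.resize(c,(790,599),interpolation=cv2.INTER_CUBIC))
E
```

```text
13.6833 [0.45232973 0.02294244 0.22992717] [-1.79936485e+02 -1.37154262e-01  1.05129282e-01] [ 0.06764573  0.14238933 -0.07732714] [-0.06966595  0.03759856 -0.02395061] 0.08692446109849061
```

View pics/wrist9.png

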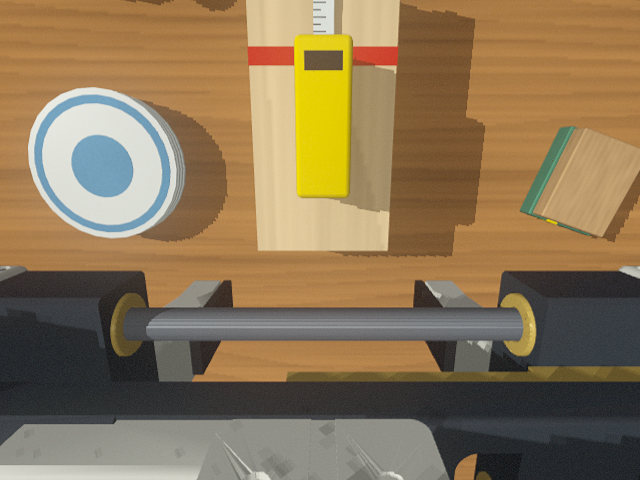

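View pics/s9c.png

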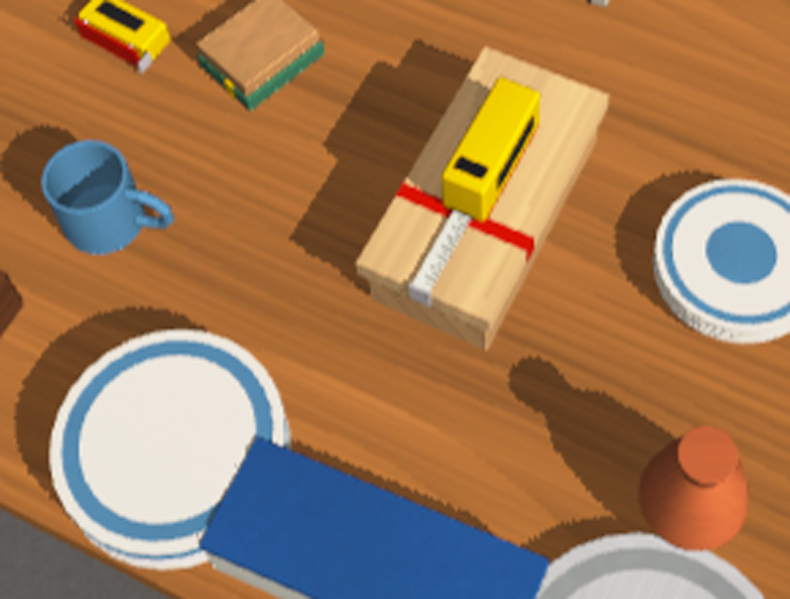

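The last look shows the ruler lying square on the lid: hook at the far edge (about scene 296,308), nose over the band, blade still out. The mug and vase haven't moved. Handing in.

```bash
python3 -c "
from plant import workorder; print(workorder.close_job())"
```

```text
the job is handed in; nothing more can be done
None
```

The ruler is lying on the lid, hooked over the far edge and locked, with its nose over the red band. I handed the job in at about 13.7 s of the 45 s.

- **Reading:** the band's middle lies about 77 mm back from the far edge. The nose sits about 1 mm on the far side of that middle (x≈0.597; the band spans 0.589–0.603).
- **Locking:** I pressed straight down until the case stopped at its hard stop, 5 mm below first contact. The peak was about 17 N, counting the ruler's weight.
- **Lock check:** my first two small nudges forward before letting go were inconclusive, because the pull stayed at about 5 N. On a larger nudge the pull fell to 2.8 N while the case stayed in place. After release the blade stayed out.
- **Last pictures:** with the gripper clear, the hook is at the far edge and the ruler lies square on the lid. The mug and vase look undisturbed, and the wrist force was about zero.
- **Disagreement:** the fixed cameras put the lid's edge about 2 mm farther out than the wrist camera. That is within calibration error, and I used the wrist camera's value.

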